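# Clamp the hand microscope in its boom stand

### The arm

A 6-joint arm with a two-finger parallel gripper is mounted at the origin on the work surface. World frame = base frame: x ahead of the robot, y to its left, z up, the work surface at z = 0. Lengths are in m, angles in degrees, forces in N, time in s.
With the tool pointing down it reaches from about 0.35 to 0.925 m from the base axis. Payload 6.4 kg.
Tool frame: the origin (TCP) lies at the very end of the fingers, on their centre line; the grasp point (between the pads) lies 19 mm behind it; z points along the fingers, y is the line along which they close (so a half turn about z gives the same grasp; the last joint's range is limited). The gripper opens to 85 mm and grips with 20 to 120 N. Pads are 22 mm wide; open, the fingers measure 114 mm over their backs; the gripper's body (76 mm by 85 mm) begins 54 mm behind the grasp point. The pads swing forward as they close: fully open they stand 13 mm farther back than shut.
Start: joints at [61.816, 14.043, 89.255, -0, 76.702, -9.975], TCP at [0.203, 0.617, 0.209] pointing down, gripper open.
Joint ranges: [-179.41, 179.41], [-58.25, 129.5], [7.25, 145.43], [-54.29, 234.29], [11.92, 165.04], [-157.13, 157.13]. Speed limits (degrees/s): [147.25, 147.25, 180, 180, 180, 180].

### API

Orientations are given as a 3x3 rotation matrix whose columns are the frame's x, y, z axes.
In Python, from cell import sensors, eyes, sign_off gives the robot as it stands.
- The arm moves only by the tool send_rows, never from a script. Its argument "deltas" is a list of rows, each a list of 5 numbers: the closure in counts, from 0 (fully open) to 255 (shut), then the shift along the tool's x, y, z scaled (see below), then the turn about the tool's z scaled (see below). A call has 1 to 10 rows; each row is the pose to reach, as a shift and turn from the pose commanded when the call began, along the tool's axes at that moment, turning the shorter way round; what a row does not reach only later rows make up. The controller multiplies each number of a shift by 0.5 m and each number of a turn by 180 degrees. A row lasts 1/10 s, in which the tool goes at most 50 mm and 8.59 degrees, less where a joint would pass 70% of its speed; a pose out of reach is approached as far as the arm can. A call with a number of a shift or a turn outside -1 to 1 is refused whole. A call with a gripper value outside its range is refused whole. The fingers move at their own pace and stop on an object; the grip force is fixed at half the most. Time passes only in rows, so rows that repeat a pose let the fingers close. It gives the time, the measured TCP pose, the force, the opening and the grip force at its end, in the units of the state.
- sensors.get_obs(): the state, without advancing time (a new reading comes with each control period).
- eyes.grab_frame(name): name is "side" or "top" or "wrist"; returns (picture, depth): 384x512x3 uint8, red, green, blue; 384x512 float32, m along the optical axis (not along the pixel's ray), 0 where there is no reading.
- eyes.calibration(name): a dict with "vfov" (degrees; the focal length in pixels is half the picture's height over the tangent of half this angle, whatever the lens; pixels are square), "cx", "cy" (the principal point, pixels), "R" (3x3) and "t" (3): a world point X has camera coordinates R X + t. Camera axes: x right, y down, z forward; pixel columns grow to the right and rows downward; lengths in m; the calibration is good to about 2 mm. A picture is of the moment at which its call begins: read the wrist's pose just before it. calibration takes no time and is no camera call; for the wrist camera it gives the pose at the moment of the call.
- sign_off(): hands the job in; it is judged then, once.
The state is a dict: "time_s": time; "joint_positions": joint angles; "qd": joint speeds; "tau": joint torques, N m; "position": TCP position; "tool_rot": TCP orientation; "contact_force": force on the tool from outside, world axes, zero at the start; "wrist_torque": the same for the moment, N m; "grip_width": finger opening in m; "gripper_force": force on a finger pad.
Only numpy, scipy, OpenCV 4.12 (cv2) and the standard library are available. Lean on these libraries where they do the work, as an engineer would, in place of code of your own. Each camera call takes 0.05 s, during which the arm holds its last target. There are 200 camera calls.

### The job

Gently lower the hand microscope nose-down into the holder ring of the boom stand until its flange sits flat on the ring, and let go of it. Then push the clamping lever round clockwise to its end stop, so that the shoe grips the microscope tight; feel for the stop and do not force the lever. Leave the microscope standing straight in the ring and do not disturb the other things on the table.

Things in the scene. Friction and masses are not known exactly. Their poses are not given: they have to be found in the camera images.
- scope_mid (a point): Centre of the black round hand microscope, 140 mm tall, about 140 g, loose, starting upright on its nose; z up along it. Heights from the bottom: nose 28 mm thick to 22, cone to 32, lower barrel 34 mm thick to 75, bright flange 43 mm thick to 81, upper barrel 33 mm thick to 134 (hold it here), cap. This point is at 70: 5 mm below the flange's underside, 37 below the middle of the upper barrel.
- collar_mouth (a point): Centre of the mouth of the boom stand's aluminium ring, at its top face, 120 mm above the table; fixed. Bore 37.5 mm, outside 53, 32 tall. z up along the bore, +x along the boom to the post (25 mm thick, 308 tall, 205 mm away); the lever is on the -y side. Seated, the microscope's flange rests on the ring's top: scope_mid is 5 mm below this point, up to 2 mm off sideways.
- collar: Ring and cam housing, one fixed body; origin on the table under the ring's axis, axes as collar_mouth. The housing (34 x 52 mm, top 102 mm above the table) stands on the ring's -y side and carries the lever's pivot, 58 mm from the ring's axis.
- lever: Black clamping lever turning level about an upright pivot. Origin on the pivot, 106 mm above the table; x out along the handle, z up. Handle: round bar 12 to 15 mm thick, centre line 10 mm above this origin, end 84 mm from the pivot, free air round its outer 55 mm. Closes clockwise seen from above: starts within 0.7 rad of -y of collar_mouth, ends at a stop 1.17 to 1.82 rad on.
- lever_handle (a point): Middle of the lever's grip, 67 mm from the pivot, axes as lever; push here. The handle was re-indexed on its splined hub by hand, so the stop's direction differs by up to 0.3 rad either way and is not measured: feel it. Here it takes 3 to 4 N to turn, about 5 N as the shoe bites, then it comes up dead; 10 N against the stop is plenty, 25 N too much. It stays where it is left.
- shoe: Rubber-faced clamp shoe, 14 x 14 mm, in the ring's wall on the -y side, half-way down; origin mid-face. The cam moves it 4 mm along +y of collar_mouth per radian of the lever: flush with the bore or behind it at the start, it presses the seated microscope to the far side of the bore over the last 15 degrees. With the lever closed the microscope does not enter the bore.
- torch: Bystander: a small aluminium torch 98 mm tall, at most 27 mm thick, standing upright, without a flange; origin at its underside.
- vial: Bystander: an amber glass bottle with a white cap, 35 mm thick, 85 mm tall, standing; origin at its underside.
- phone: Bystander: a black phone 145 x 70 x 8 mm lying flat; origin under its centre, x along it.
- tweezers: Bystander: steel tweezers 135 mm long lying flat; origin at the middle, x along them.
- caliper: Bystander: a sliding caliper 200 mm long lying flat; origin at the middle of its beam, x along it.
- sherd: Bystander: a flat piece of pottery, about 65 x 50 x 7 mm, on a 10 mm thick white board under the ring; origin under its centre.

How it is judged (in metres and radians):
On the way, in this order (a step that is already met when the one before it is completed fails the run):
1. the microscope sits in the ring with its flange on the ring's top, upright, let go of and not yet clamped (z of scope_mid in the frame of collar_mouth between -0.0075 and -0.0025 m and horizontal distance between scope_mid and collar_mouth below 0.006 m and angle between scope_mid's own z axis and vertical below 0.06 rad and contact force between the fingers and scope below 0.1 N and contact force between shoe and scope below 3 N), for 0.3 s.
2. the lever is pushed round to its stop: the shoe presses on the seated microscope with more than 18 N (z of scope_mid in the frame of collar_mouth between -0.0075 and -0.0025 m and horizontal distance between scope_mid and collar_mouth below 0.006 m and angle between scope_mid's own z axis and vertical below 0.06 rad and contact force between shoe and scope above 18 N), for 0.3 s.
At the end, for the whole second after the job is handed in: The microscope is still, upright within 0.06 rad, flange on the ring (scope_mid 2.5 to 7.5 mm below collar_mouth, within 6 mm of its axis), the shoe presses on it with more than 18 N (lever at its stop, give or take a few degrees), fingers off both (all of step 2 and contact force between the fingers and scope below 0.1 N and contact force between the fingers and lever below 0.1 N and linear speed of scope below 0.02 m/s); the robot touches nothing.
It fails at once if the lever is forced: more than 25 N on it (contact force between lever and anything else above 25 N).
It fails at once if the microscope is pressed or knocked on the ring with more than 40 N before it is clamped (contact force between collar and scope above 40 N and contact force between shoe and scope below 3 N).
It fails at once if the microscope is dropped: it falls out of the fingers at more than 0.3 m/s (linear speed of scope above 0.3 m/s and contact force between the fingers and scope below 0.5 N).
It fails at once if the microscope is tipped by more than 0.5 rad (angle between scope_mid's own z axis and vertical above 0.5 rad).
It fails at once if a bystander is moved by more than 30 mm (distance of any of torch, vial, phone, tweezers, caliper, sherd from where it was at the start of the episode above 0.03 m).
It also fails if it takes over 72 s, if anything falls off the work surface, if the arm or the gripper's body presses on something with over 40 N, if the wrist force passes 120 N, or if a joint passes its speed limit or range.

## Working session

There is one attempt and no reset: what is moved stays moved. The work goes in short steps, Python scripts to look and compute and a tool call to move; the robot and the scene stay as the last step left them, time stands still between calls to the robot, and variables do not carry over. Pictures are saved under pics/ and viewed, at most 10 in all, crops included, and the job is handed in when it is done.

Besides the shell and the picture viewer there is one more tool, called after "Request:" as name(argument=value, ...), one argument or row to a line, values as JSON. send_rows: Moves the arm, as the interface text tells. Shifts and turns lie within -1 to 1; 1 stands for 0.5 m of shift or 180 degrees of turn. Its arguments: {"type":"object","properties":{"deltas":{"type":"array","items":{"type":"array","items":{"type":"number"}}}},"required":["deltas"]}

```bash
mkdir -p pics; cat > h.py <<'E'
import numpy as np, cv2
from cell import sensors, eyes, sign_off
def grab(n):
    c=eyes.calibration(n); p,d=eyes.grab_frame(n)
    return p,d,c
def cloud(d,c):
    f=d.shape[0]/2/np.tan(np.radians(c["vfov"])/2)
    v,u=np.mgrid[:d.shape[0],:d.shape[1]]
    P=np.stack([(u-c["cx"])/f*d,(v-c["cy"])/f*d,d],-1)
    W=(P-np.array(c["t"]))@np.array(c["R"])
    W[d==0]=np.nan
    return W
def save(n,p): cv2.imwrite("pics/"+n+".png",p[...,::-1])
E
python3 - <<'E'
from h import *
o=sensors.get_obs();print(o)
for n in ("side","top"):
    p,d,c=grab(n);save(n+"0",p);np.savez(n+"0.npz",p=p,W=cloud(d,c),d=d);print({k:np.round(v,3) for k,v in c.items()})
a=cv2.imread("pics/side0.png");b=cv2.imread("pics/top0.png")
E
```

```text
{'time_s': 0.0, 'joint_positions': array([ 6.18167253e+01,  1.40840327e+01,  8.93252383e+01,  2.69464084e-03,
        7.67011973e+01, -9.97673432e+00]), 'qd': array([-0.03407164,  0.01819106, -0.02927789, -0.05225283, -0.085107  ,
       -0.04688782]), 'tau': array([-2.66739837e-03, -4.29503167e+01, -3.26125646e+01, -2.74176446e-04,
        5.36290536e-03, -1.34595004e-05]), 'position': array([0.20280096, 0.61692529, 0.20817825]), 'tool_rot': array([[-9.49932817e-01,  3.12452777e-01, -9.50940973e-04],
       [ 3.12453994e-01,  9.49931411e-01, -1.67783287e-03],
       [ 3.79085162e-04, -1.89095381e-03, -9.99998140e-01]]), 'contact_force': array([-0.89725844,  0.58681699, -0.17232186]), 'wrist_torque': array([ 0.01355434, -0.00473461, -0.0777489 ]), 'gripper_force': 0.0, 'grip_width': 0.08526702017709589}
{'vfov': np.float64(42.286), 'cx': np.float64(263.99), 'cy': np.float64(190.52), 'R': array([[-0.892, -0.453,  0.016],
       [-0.316,  0.596, -0.738],
       [ 0.325, -0.664, -0.674]]), 't': array([0.439, 0.268, 1.201])}
{'vfov': np.float64(45.044), 'cx': np.float64(261.868), 'cy': np.float64(194.848), 'R': array([[ 0.095, -0.995,  0.001],
       [-0.969, -0.093, -0.227],
       [ 0.226,  0.021, -0.974]]), 't': array([-0.083,  0.519,  1.275])}
```

View pics/side0.png

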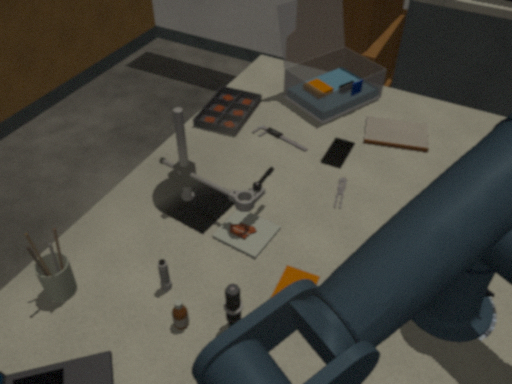

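View pics/top0.png

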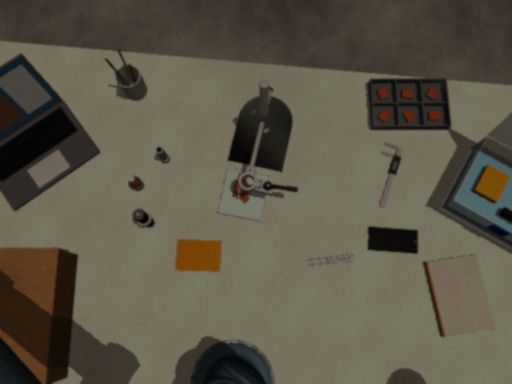

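The side view shows the microscope at about (233,300), the ring at (245,200) and the lever tip at (268,172). In the top view the scope is at (143,217), the ring at (248,182), the lever tip at (296,189) and the post at (265,88).

```bash
python3 - <<'E'
from h import *
S=np.load("side0.npz");T=np.load("top0.npz")
def q(Z,u,v,r,zlo,zhi,name):
    W=Z["W"][v-r:v+r+1,u-r:u+r+1].reshape(-1,3);W=W[np.isfinite(W[:,2])]
    W=W[(W[:,2]>zlo)&(W[:,2]<zhi)]
    print(name,len(W),W.mean(0).round(4),W.min(0).round(3),W.max(0).round(3)) if len(W) else print(name,0)
    return W
q(T,143,217,14,.12,.2,"scope top");q(S,233,300,22,.09,.2,"scope side")
q(T,143,217,14,.13,.2,"scope cap")
q(T,248,182,9,.108,.13,"ring top");q(S,245,200,14,.112,.13,"ring side")
q(T,265,88,8,.28,.33,"post")
q(S,180,112,10,.27,.33,"post side")
for u in range(262,300,4): q(T,u,186+(u-262)//12,3,.105,.14,f"lever{u}")
q(S,266,175,10,.105,.14,"lever side")
p,W=T["p"],T["W"]
a=cv2.resize(p[150:240,120:310],None,fx=4,fy=4,interpolation=cv2.INTER_CUBIC);save("c1",a)
E
```

```text
scope top 132 [0.4214 0.2903 0.1366] [0.407 0.276 0.12 ] [0.437 0.309 0.145]
scope side 335 [0.418  0.3017 0.1245] [0.405 0.281 0.09 ] [0.436 0.313 0.144]
scope cap 114 [0.4221 0.2916 0.1384] [0.407 0.276 0.13 ] [0.437 0.309 0.145]
ring top 160 [0.5457 0.0076 0.1178] [ 0.522 -0.018  0.109] [0.572 0.034 0.126]
ring side 237 [0.5496 0.0069 0.1168] [ 0.52  -0.042  0.112] [0.589 0.041 0.123]
post 108 [ 0.7469 -0.0153  0.3016] [ 0.738 -0.027  0.281] [ 0.759 -0.004  0.312]
post side 148 [ 0.7466 -0.0078  0.2944] [ 0.737 -0.023  0.272] [0.762 0.001 0.31 ]
lever262 26 [ 0.5386 -0.0332  0.1152] [ 0.529 -0.041  0.105] [ 0.547 -0.023  0.124]
lever266 44 [ 0.5376 -0.044   0.1187] [ 0.529 -0.052  0.112] [ 0.547 -0.034  0.126]
lever270 41 [ 0.5386 -0.0531  0.1194] [ 0.529 -0.063  0.114] [ 0.547 -0.045  0.126]
lever274 31 [ 0.5391 -0.0651  0.1192] [ 0.534 -0.074  0.11 ] [ 0.546 -0.056  0.125]
lever278 30 [ 0.5386 -0.0763  0.1198] [ 0.533 -0.085  0.114] [ 0.546 -0.067  0.125]
lever282 31 [ 0.5381 -0.0874  0.1204] [ 0.533 -0.096  0.114] [ 0.544 -0.079  0.125]
lever286 32 [ 0.5371 -0.0987  0.121 ] [ 0.53  -0.107  0.117] [ 0.544 -0.09   0.126]
lever290 35 [ 0.537  -0.1095  0.1217] [ 0.53  -0.118  0.117] [ 0.544 -0.101  0.127]
lever294 33 [ 0.537  -0.1199  0.121 ] [ 0.53  -0.129  0.114] [ 0.544 -0.112  0.127]
lever298 12 [ 0.5363 -0.1256  0.1203] [ 0.531 -0.129  0.114] [ 0.542 -0.123  0.125]
lever side 114 [ 0.536  -0.0845  0.1194] [ 0.529 -0.128  0.112] [ 0.545 -0.039  0.125]
```

View pics/c1.png

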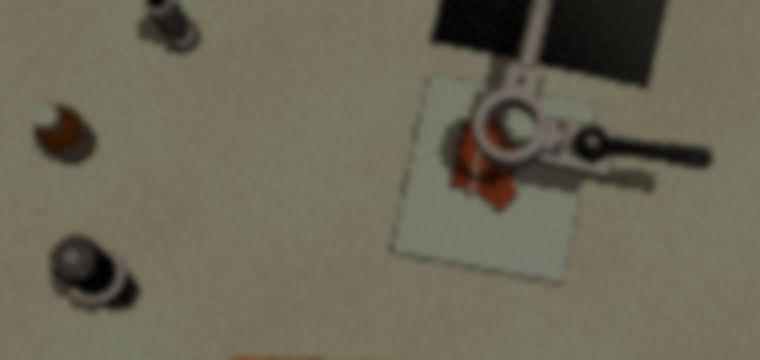

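The crop confirms the ring is open and the lever handle points to -y. The scope stands alone, with the vial about 70 mm away on the +x side. I'll hover over the scope for a close look with the wrist camera.

```bash
cat >> h.py <<'E'
def plan(x,y,z,yaw=0):
    "scaled shift to world TCP target; yaw = turn about tool z, deg"
    o=sensors.get_obs();R=o["tool_rot"]
    d=R.T@(np.array([x,y,z])-o["position"])
    print("t",o["time_s"],"pos",o["position"].round(4),"F",o["contact_force"].round(2),"->",(d/.5).round(4),round(yaw/180,4))
E
python3 - <<'E'
from h import *
plan(.421,.292,.26)
c=eyes.calibration("wrist");R=np.array(c["R"]);print("wristcam at",(-R.T@c["t"]).round(3),R.round(3).tolist(),c["vfov"])
T=np.load("top0.npz")["W"]
for n,(u,v,r) in dict(vial=(137,183,8),torch=(161,155,8)).items():
    W=T[v-r:v+r+1,u-r:u+r+1].reshape(-1,3);W=W[W[:,2]>.06];print(n,W.mean(0).round(3))
E
```

```text
t 0.1 pos [0.2028 0.617  0.2083] F [ 0.88  0.24 -0.7 ] -> [-0.6175 -0.4813 -0.1028] 0.0
wristcam at [0.14  0.639 0.373] [[0.312, 0.95, -0.001], [0.917, -0.301, 0.263], [0.25, -0.083, -0.965]] 63.62728320538842
vial [0.53  0.342 0.075]
torch [0.62  0.272 0.086]
```

Request:
send_rows(
  deltas=[
    [0, -0.1, -0.08, -0.1028, 0],
    [0, -0.2, -0.16, -0.1028, 0],
    [0, -0.3, -0.24, -0.1028, 0],
    [0, -0.4, -0.31, -0.1028, 0],
    [0, -0.5, -0.39, -0.1028, 0],
    [0, -0.6, -0.47, -0.1028, 0],
    [0, -0.6175, -0.4813, -0.1028, 0],
    [0, -0.6175, -0.4813, -0.1028, 0],
    [0, -0.6175, -0.4813, -0.1028, 0],
    [0, -0.6175, -0.4813, -0.1028, 0],
  ],
)

```text
time_s: 1.1
position: [0.4216, 0.2913, 0.2603]
tool_rot: [[-0.949, 0.315, -0.001], [0.315, 0.949, 0.0], [0.001, -0.0, -1.0]]
contact_force: [0.1, 1.1, 0.1]
grip_width: 0.0856
gripper_force: 0.0
```

```bash
python3 - <<'E'
from h import *
plan(.421,.292,.26)
p,d,c=grab("wrist");save("w1",p);W=cloud(d,c);np.savez("w1.npz",p=p,W=W)
m=(W[...,2]>.13)&(W[...,2]<.16)&(np.hypot(W[...,0]-.421,W[...,1]-.292)<.04)
A=W[m];print(m.sum(),A.mean(0),A.min(0),A.max(0))
for lo,hi in((.125,.133),(.09,.12),(.074,.082)):
    m=(W[...,2]>lo)&(W[...,2]<hi)&(np.hypot(W[...,0]-.421,W[...,1]-.292)<.04);A=W[m]
    if len(A)>10:
        # circle fit
        s=np.linalg.lstsq(np.c_[2*A[:,:2],np.ones(len(A))],(A[:,:2]**2).sum(1),rcond=None)[0]
        print(lo,len(A),s[:2],np.sqrt(s[2]+s[0]**2+s[1]**2),A.min(0),A.max(0))
E
```

```text
t 1.1 pos [0.4216 0.2913 0.2603] F [0.13 1.1  0.08] -> [0.0016 0.0009 0.0006] 0.0
879 [0.42013338 0.29387935 0.13837315] [0.40547486 0.27699238 0.13000173] [0.43759849 0.30980492 0.14184556]
0.125 73 [0.4218719  0.29339924] 0.016014124128435253 [0.40547486 0.27699238 0.12549053] [0.43759849 0.30980492 0.13294019]
0.09 124 [0.4213901  0.29368929] 0.01602862922775948 [0.40536822 0.27854675 0.09017088] [0.42178562 0.30985219 0.11964187]
0.074 283 [0.42153528 0.29335885] 0.019036802208630042 [0.400203   0.27201139 0.07501174] [0.43567204 0.31440005 0.08197077]
```

View pics/w1.png

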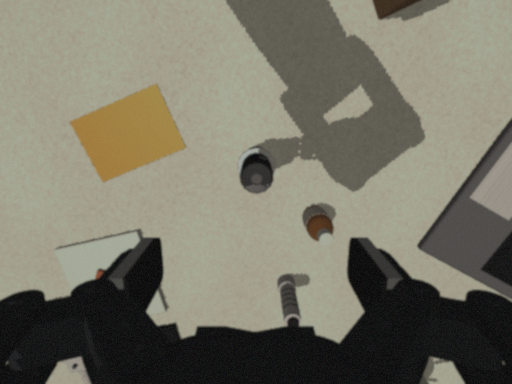

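The wrist view shows the scope at about (257,172), upright, between the fingers' lines. The depth fits put its axis at (0.4215, 0.2935). Next I descend and grasp.

Request:
send_rows(
  deltas=[
    [0, 0.0015, 0.004, 0.08, 0],
    [0, 0.0015, 0.004, 0.16, 0],
    [0, 0.0015, 0.004, 0.24, 0],
    [0, 0.0015, 0.004, 0.3, 0],
    [0, 0.0015, 0.004, 0.343, 0],
    [0, 0.0015, 0.004, 0.343, 0],
    [80, 0.0015, 0.004, 0.343, 0],
    [110, 0.0015, 0.004, 0.343, 0],
    [140, 0.0015, 0.004, 0.343, 0],
    [170, 0.0015, 0.004, 0.343, 0],
  ],
)

```text
time_s: 2.15
position: [0.4222, 0.295, 0.0909]
tool_rot: [[-0.95, 0.312, 0.003], [0.312, 0.95, 0.001], [-0.002, 0.002, -1.0]]
contact_force: [0.2, 0.3, 3.6]
grip_width: 0.0311
gripper_force: 59.1
```

Request:
send_rows(
  deltas=[
    [200, 0, 0, 0, 0],
    [255, 0, 0, 0, 0],
    [255, 0, 0, 0, 0],
    [255, 0, 0, 0, 0],
    [255, 0, 0, 0, 0],
  ],
)

```text
time_s: 2.65
position: [0.4223, 0.2949, 0.0909]
tool_rot: [[-0.95, 0.313, 0.003], [0.313, 0.95, 0.001], [-0.002, 0.002, -1.0]]
contact_force: [0.0, -0.1, 5.9]
grip_width: 0.0312
gripper_force: 59.3
```

Request:
send_rows(
  deltas=[
    [255, 0, 0, -0.02, 0],
    [255, 0, 0, -0.06, 0],
    [255, 0, 0, -0.12, 0],
    [255, 0, 0, -0.2, 0],
    [255, 0, 0, -0.28, 0],
    [255, 0, 0, -0.36, 0],
    [255, 0, 0, -0.42, 0],
    [255, 0, 0, -0.42, 0],
  ],
)

```text
time_s: 3.45
position: [0.4231, 0.2954, 0.3051]
tool_rot: [[-0.95, 0.312, 0.009], [0.312, 0.95, 0.004], [-0.008, 0.007, -1.0]]
contact_force: [-0.3, -0.1, -1.2]
grip_width: 0.0312
gripper_force: 59.6
```

```bash
python3 - <<'E'
from h import *
plan(.546,.008,.30,30)
for f in("top0.npz","side0.npz"):
    Z=np.load(f);W=Z["W"];m=(W[...,2]>.1165)&(W[...,2]<.124)&(np.hypot(W[...,0]-.546,W[...,1]-.008)<.03);A=W[m]
    from scipy.optimize import minimize
    # annulus fit: maximise points within r 18.75..26.5
    r=lambda c:np.hypot(A[:,0]-c[0],A[:,1]-c[1])
    g=min(((np.maximum(18.75e-3-r((x,y)),0)+np.maximum(r((x,y))-26.5e-3,0)).sum(),x,y) for x in np.arange(.535,.557,.001) for y in np.arange(-.004,.02,.001))
    print(f,len(A),g)
E
```

```text
t 3.45 pos [0.4231 0.2954 0.3051] F [-0.33 -0.09 -1.18] -> [-0.413  -0.4692  0.0103] 0.1667
top0.npz 120 (np.float64(0.001116852680236275), np.float64(0.548), np.float64(0.011))
side0.npz 100 (np.float64(0.028754998144449186), np.float64(0.547), np.float64(0.013000000000000001))
```

```bash
python3 - <<'E'
from h import *
plan(.586,-.035,.30,30)
E
```

```text
t 3.45 pos [0.4231 0.2954 0.3051] F [-0.33 -0.09 -1.18] -> [-0.5159 -0.5259  0.0107] 0.1667
```

Request:
send_rows(
  deltas=[
    [255, -0.05, -0.05, 0, 0.02],
    [255, -0.11, -0.11, 0, 0.04],
    [255, -0.17, -0.175, 0, 0.06],
    [255, -0.235, -0.24, 0, 0.08],
    [255, -0.3, -0.305, 0.005, 0.1],
    [255, -0.36, -0.37, 0.01, 0.12],
    [255, -0.42, -0.43, 0.01, 0.14],
    [255, -0.47, -0.48, 0.01, 0.16],
    [255, -0.505, -0.515, 0.01, 0.1667],
    [255, -0.516, -0.526, 0.01, 0.1667],
  ],
)

```text
time_s: 4.45
position: [0.5838, -0.038, 0.2922]
tool_rot: [[-0.664, 0.748, -0.003], [0.748, 0.664, 0.001], [0.002, -0.002, -1.0]]
contact_force: [-0.8, 0.1, -1.2]
grip_width: 0.0309
gripper_force: 59.7
```

Request:
send_rows(
  deltas=[
    [255, 0, 0, 0, 0],
    [255, 0, 0, 0, 0],
    [255, 0, 0, 0, 0],
  ],
)

```text
time_s: 4.75
position: [0.5835, -0.0347, 0.294]
tool_rot: [[-0.668, 0.745, -0.0], [0.745, 0.668, 0.0], [0.001, -0.0, -1.0]]
contact_force: [-0.2, 0.6, -1.1]
grip_width: 0.031
gripper_force: 59.7
```

```bash
python3 - <<'E'
from h import *
plan(.546,.01,.30)
p,d,c=grab("wrist");W=cloud(d,c);np.savez("w2.npz",p=p,W=W);save("w2",p)
m=(W[...,2]>.115)&(W[...,2]<.125)&(np.hypot(W[...,0]-.546,W[...,1]-.01)<.032);A=W[m]
r=lambda x,y:np.hypot(A[:,0]-x,A[:,1]-y)
print(len(A),A.min(0),A.max(0))
print(min(((np.maximum(18.75e-3-r(x,y),0)+np.maximum(r(x,y)-26.5e-3,0)).sum(),x,y) for x in np.arange(.535,.557,.0005) for y in np.arange(-.004,.02,.0005)))
E
```

```text
t 4.75 pos [ 0.5835 -0.0347  0.294 ] F [-0.17  0.65 -1.11] -> [ 0.1166  0.0038 -0.0119] 0.0
1059 [ 0.52070178 -0.02191018  0.11502082] [0.57797691 0.03807848 0.12192578]
(np.float64(0.23783590224384876), np.float64(0.5469999999999987), np.float64(0.011))
```

View pics/w2.png

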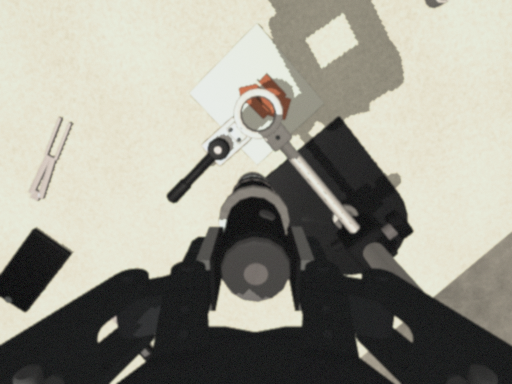

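The wrist view shows the ring at about (259,112), the pivot knob at (219,148), the lever tip at (173,196) and the held scope with its flange at about (254,205). I'll refine the ring and the scope axis from this same picture, so the calibration errors largely cancel.

```bash
cat > fit.py <<'E'
from h import *
from scipy.optimize import minimize
def fitcirc(g,c,x0,z,radii,signs,span=.006,arc=None):
    "maximise radial brightness edge along projected circles"
    f=384/2/np.tan(np.radians(c["vfov"])/2);R=np.array(c["R"]);t=np.array(c["t"])
    th=np.linspace(0,2*np.pi,180,endpoint=False)
    if arc is not None: th=np.linspace(*arc,120)
    def samp(x,y,r):
        P=np.c_[x+r*np.cos(th),y+r*np.sin(th),0*th+z]@R.T+t
        u=(P[:,:2]/P[:,2:]*f+[c["cx"],c["cy"]]).astype(np.float32)
        return cv2.remap(g,u[:,0][None],u[:,1][None],cv2.INTER_LINEAR)[0]
    def cost(q): return -sum(s*(samp(q[0],q[1],r+.0012)-samp(q[0],q[1],r-.0012)).mean() for r,s in zip(radii,signs))
    G=np.arange(-span,span+1e-9,.0005)
    b=min((cost((x0[0]+a,x0[1]+e)),x0[0]+a,x0[1]+e) for a in G for e in G)
    m=minimize(cost,b[1:],method="Nelder-Mead",options=dict(initial_simplex=np.array(b[1:])+np.array([[0,0],[4e-4,0],[0,4e-4]])))
    return m.x.round(5),round(-m.fun,1)
E
python3 - <<'E'
from fit import *
Z=np.load("w2.npz");W=Z["W"];g=cv2.cvtColor(Z["p"],cv2.COLOR_RGB2GRAY).astype(np.float32)
c=eyes.calibration("wrist")
print("ring bore",fitcirc(g,c,(.547,.011),.12,[.01875],[1]),"outer",fitcirc(g,c,(.547,.011),.12,[.0265],[-1]),"both",fitcirc(g,c,(.547,.011),.12,[.01875,.0265],[1,-1]))
p=sensors.get_obs()["position"];print("tcp",p)
z0=p[2]-.0909
for lo,hi in((.078,.083),(.076,.08),(.09,.13),(.137,.143)):
    m=(W[...,2]>z0+lo)&(W[...,2]<z0+hi)&(np.hypot(W[...,0]-p[0],W[...,1]-p[1])<.03);A=W[m]
    s=np.linalg.lstsq(np.c_[2*A[:,:2],np.ones(len(A))],(A[:,:2]**2).sum(1),rcond=None)[0]
    print(lo,len(A),s[:2].round(4),np.sqrt(s[2]+s[0]**2+s[1]**2).round(4),A.min(0).round(4),A.max(0).round(4))
# depth of ring top points
m=(np.hypot(W[...,0]-.547,W[...,1]-.011)<.0245)&(np.hypot(W[...,0]-.547,W[...,1]-.011)>.0205)&(W[...,2]>.1);print("ring z",np.median(W[m][:,2]))
for n,u,v in(("knob",219,148),("tip",176,192)):
    B=W[v-2:v+3,u-2:u+3].reshape(-1,3);print(n,np.nanmedian(B,0).round(4))
E
```

```text
ring bore (array([0.54755, 0.01133]), np.float64(69.1)) outer (array([0.54841, 0.01109]), np.float64(28.1)) both (array([0.54766, 0.01121]), np.float64(95.5))
tcp [ 0.58361044 -0.03473573  0.29418718]
0.078 982 [ 0.5832 -0.0344] 0.0187 [ 0.562  -0.051   0.2814] [ 0.6027 -0.0133  0.2863]
0.076 339 [ 0.5825 -0.034 ] 0.019 [ 0.562  -0.051   0.2793] [ 0.6027 -0.0133  0.2833]
0.09 2204 [ 0.5916 -0.0428] 0.0276 [ 0.5573 -0.0528  0.2934] [ 0.6023 -0.0097  0.3333]
0.137 3951 [ 0.5815 -0.0316] 0.0126 [ 0.5573 -0.0525  0.3403] [ 0.6028 -0.0095  0.3463]
ring z 0.1194711812650497
knob [ 0.5402 -0.043   0.1221]
tip [ 0.536  -0.1135  0.1227]
```

```bash
python3 - <<'E'
from h import *
plan(.5476,.0112,.225)
E
```

```text
t 4.8 pos [ 0.5836 -0.0347  0.2942] F [-0.28  0.51 -0.97] -> [0.1165 0.0077 0.1384] 0.0
```

Request:
send_rows(
  deltas=[
    [255, 0.04, 0.003, 0, 0],
    [255, 0.08, 0.006, 0, 0],
    [255, 0.11, 0.0077, 0.03, 0],
    [255, 0.1165, 0.0077, 0.07, 0],
    [255, 0.1165, 0.0077, 0.11, 0],
    [255, 0.1165, 0.0077, 0.138, 0],
    [255, 0.1165, 0.0077, 0.138, 0],
    [255, 0.1165, 0.0077, 0.138, 0],
    [255, 0.1165, 0.0077, 0.138, 0],
  ],
)

```text
time_s: 5.7
position: [0.5489, 0.01, 0.2266]
tool_rot: [[-0.666, 0.746, 0.002], [0.746, 0.666, -0.0], [-0.002, 0.001, -1.0]]
contact_force: [-0.1, 0.5, -1.7]
grip_width: 0.0311
gripper_force: 59.7
```

```bash
python3 - <<'E'
from h import *
plan(.5476,.0112,.140)
E
```

```text
t 5.7 pos [0.5489 0.01   0.2266] F [-0.09  0.5  -1.67] -> [ 0.0038 -0.0005  0.1732] 0.0
```

Request:
send_rows(
  deltas=[
    [255, 0.0035, 0, 0, 0],
    [255, 0.0035, 0, 0, 0],
    [255, 0.0035, 0, 0.02, 0],
    [255, 0.0035, 0, 0.04, 0],
    [255, 0.0035, 0, 0.05, 0],
    [255, 0.0035, 0, 0.06, 0],
    [255, 0.0035, 0, 0.06, 0],
  ],
)

```text
time_s: 6.4
position: [0.5463, 0.0115, 0.1939]
tool_rot: [[-0.666, 0.746, -0.002], [0.746, 0.666, 0.0], [0.002, -0.001, -1.0]]
contact_force: [0.3, 0.5, -2.0]
grip_width: 0.0309
gripper_force: 59.7
```

```bash
python3 - <<'E'
from h import *
plan(.5476,.0112,.140)
E
```

```text
t 6.4 pos [0.5463 0.0115 0.1939] F [ 0.31  0.49 -1.96] -> [-0.0024  0.0018  0.1079] 0.0
```

Request:
send_rows(
  deltas=[
    [255, -0.001, 0.001, 0.01, 0],
    [255, -0.001, 0.001, 0.02, 0],
    [255, -0.001, 0.001, 0.03, 0],
    [255, -0.001, 0.001, 0.04, 0],
    [255, -0.001, 0.001, 0.05, 0],
    [255, -0.001, 0.001, 0.06, 0],
    [255, -0.001, 0.001, 0.06, 0],
    [255, -0.001, 0.001, 0.06, 0],
  ],
)

```text
time_s: 7.2
position: [0.5476, 0.0113, 0.1651]
tool_rot: [[-0.666, 0.746, -0.0], [0.746, 0.666, 0.0], [0.0, -0.0, -1.0]]
contact_force: [0.1, 0.7, -1.0]
grip_width: 0.0312
gripper_force: 59.7
```

```bash
python3 - <<'E'
from h import *
plan(.5476,.0112,.140)
E
```

```text
t 7.2 pos [0.5476 0.0113 0.1651] F [ 0.15  0.69 -1.01] -> [-0.0002 -0.0002  0.0502] 0.0
```

Inside the bore with no side force. Lowering further.

Request:
send_rows(
  deltas=[
    [255, 0, 0, 0.01, 0],
    [255, 0, 0, 0.02, 0],
    [255, 0, 0, 0.028, 0],
    [255, 0, 0, 0.034, 0],
    [255, 0, 0, 0.04, 0],
    [255, 0, 0, 0.045, 0],
    [255, 0, 0, 0.048, 0],
    [255, 0, 0, 0.048, 0],
    [255, 0, 0, 0.048, 0],
  ],
)

```text
time_s: 8.1
position: [0.5477, 0.0113, 0.1413]
tool_rot: [[-0.666, 0.746, 0.0], [0.746, 0.666, -0.0], [-0.0, 0.0, -1.0]]
contact_force: [-0.0, 0.4, -0.8]
grip_width: 0.0308
gripper_force: 59.7
```

Request:
send_rows(
  deltas=[
    [255, 0, 0, 0.002, 0],
    [255, 0, 0, 0.004, 0],
    [255, 0, 0, 0.004, 0],
    [255, 0, 0, 0.004, 0],
  ],
)

```text
time_s: 8.5
position: [0.5476, 0.0113, 0.1392]
tool_rot: [[-0.666, 0.746, -0.0], [0.746, 0.666, 0.0], [0.0, -0.0, -1.0]]
contact_force: [-0.1, -0.0, -0.7]
grip_width: 0.0309
gripper_force: 59.7
```

Request:
send_rows(
  deltas=[
    [255, 0, 0, 0.002, 0],
    [255, 0, 0, 0.004, 0],
    [255, 0, 0, 0.004, 0],
    [255, 0, 0, 0.004, 0],
  ],
)

```text
time_s: 8.9
position: [0.5476, 0.0114, 0.1371]
tool_rot: [[-0.666, 0.746, -0.0], [0.746, 0.666, 0.0], [0.0, -0.0, -1.0]]
contact_force: [-0.2, 0.4, -0.7]
grip_width: 0.0308
gripper_force: 59.7
```

Request:
send_rows(
  deltas=[
    [255, 0, 0, 0.001, 0],
    [255, 0, 0, 0.002, 0],
    [255, 0, 0, 0.002, 0],
    [255, 0, 0, 0.002, 0],
  ],
)

```text
time_s: 9.3
position: [0.5476, 0.0113, 0.1362]
tool_rot: [[-0.666, 0.746, -0.0], [0.746, 0.666, -0.0], [-0.0, -0.0, -1.0]]
contact_force: [0.1, -0.6, -1.5]
grip_width: 0.031
gripper_force: 59.8
```

Request:
send_rows(
  deltas=[
    [255, 0, 0, 0.001, 0],
    [255, 0, 0, 0.002, 0],
    [255, 0, 0, 0.002, 0],
    [255, 0, 0, 0.002, 0],
  ],
)

```text
time_s: 9.7
position: [0.5478, 0.0112, 0.1361]
tool_rot: [[-0.666, 0.746, 0.0], [0.746, 0.666, -0.0], [-0.001, -0.0, -1.0]]
contact_force: [-3.2, -0.5, 5.6]
grip_width: 0.0311
gripper_force: 60.3
```

Request:
send_rows(
  deltas=[
    [255, 0, 0, 0.001, 0],
    [255, 0, 0, 0.002, 0],
    [255, 0, 0, 0.002, 0],
    [255, 0, 0, 0.002, 0],
  ],
)

```text
time_s: 10.1
position: [0.548, 0.0111, 0.1361]
tool_rot: [[-0.667, 0.745, 0.0], [0.745, 0.667, -0.001], [-0.001, -0.0, -1.0]]
contact_force: [-5.9, -0.5, 10.7]
grip_width: 0.0306
gripper_force: 60.8
```

Request:
send_rows(
  deltas=[
    [255, 0, 0, -0.002, 0],
    [255, 0, 0, -0.003, 0],
    [140, 0, 0, -0.003, 0],
    [120, 0, 0, -0.003, 0],
    [100, 0, 0, -0.003, 0],
    [90, 0, 0, -0.003, 0],
    [80, 0, 0, -0.003, 0],
    [80, 0, 0, -0.003, 0],
  ],
)

```text
time_s: 10.9
position: [0.5476, 0.0113, 0.1356]
tool_rot: [[-0.666, 0.746, -0.0], [0.746, 0.666, 0.0], [0.0, -0.0, -1.0]]
contact_force: [0.1, 0.2, -0.2]
grip_width: 0.0584
gripper_force: 0.0
```

```bash
python3 - <<'E'
from fit import *
plan(.5476,.0112,.14)
p,d,c=grab("top");W=cloud(d,c);np.savez("t2.npz",p=p,W=W)
g=cv2.resize(p[140:230,200:320],None,fx=6,fy=6,interpolation=cv2.INTER_CUBIC)
p,d,c=grab("wrist");W=cloud(d,c);np.savez("w3.npz",p=p,W=W)
save("w3",p)
for lo,hi in((.124,.130),(.135,.175),(.182,.189)):
    m=(W[...,2]>lo)&(W[...,2]<hi)&(np.hypot(W[...,0]-.5476,W[...,1]-.0112)<.022);A=W[m]
    if len(A)<5: print(lo,len(A));continue
    print(lo,len(A),A.mean(0).round(4),A.min(0).round(4),A.max(0).round(4))
E
```

```text
t 10.9 pos [0.5476 0.0113 0.1356] F [ 0.1   0.15 -0.2 ] -> [-0.0002 -0.0002 -0.0088] 0.0
0.124 1035 [0.5405 0.0195 0.1257] [ 0.5263 -0.0071  0.124 ] [0.5676 0.0326 0.13  ]
0.135 1563 [0.5389 0.0214 0.1577] [0.5312 0.0021 0.135 ] [0.5563 0.0288 0.175 ]
0.182 3414 [0.547  0.0122 0.1845] [ 0.5329 -0.0035  0.182 ] [0.5624 0.0259 0.1871]
```

View pics/w3.png

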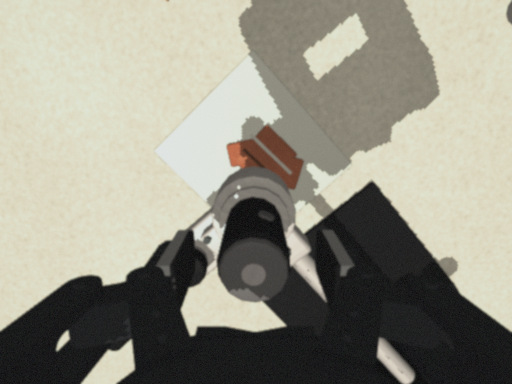

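The scope is seated: flange top at z≈0.1257, cap at z≈0.1845, centred, with the fingers clear on both sides at (175,265) and (338,265). Retracting now.

Request:
send_rows(
  deltas=[
    [80, 0, 0, -0.02, 0],
    [80, 0, 0, -0.06, 0],
    [80, 0, 0, -0.12, 0],
    [80, 0, 0, -0.2, 0],
    [80, 0, 0, -0.25, 0],
    [255, 0, 0, -0.25, 0],
    [255, 0, 0, -0.25, 0],
  ],
)

```text
time_s: 11.7
position: [0.5477, 0.0113, 0.2614]
tool_rot: [[-0.666, 0.746, 0.001], [0.746, 0.666, -0.0], [-0.001, 0.001, -1.0]]
contact_force: [-0.2, 0.4, -0.9]
grip_width: 0.0305
gripper_force: 0.0
```

```bash
python3 - <<'E'
from fit import *
plan(.578,-.116,.22,-44.4)
print(sensors.get_obs()["joint_positions"].round(1))
p,d,c=grab("wrist");W=cloud(d,c);np.savez("w4.npz",p=p,W=W)
m=(W[...,2]>.182)&(W[...,2]<.189)&(np.hypot(W[...,0]-.5476,W[...,1]-.0112)<.03);A=W[m];print("cap",A.mean(0).round(4),A.min(0).round(4),A.max(0).round(4))
m=(W[...,2]>.112)&(W[...,2]<.13)&(W[...,1]<-.065)&(W[...,1]>-.15)&(abs(W[...,0]-.537)<.04);A=W[m]
print(len(A),A.min(0),A.max(0))
for y in np.arange(-.065,-.14,-.01):
    B=A[abs(A[:,1]-y)<.004]
    if len(B): print(round(y,3),len(B),B[:,0].min().round(4),B[:,0].max().round(4),B[:,2].max().round(4))
E
```

```text
t 11.7 pos [0.5477 0.0113 0.2614] F [-0.16  0.44 -0.89] -> [-0.2301 -0.1246  0.0829] -0.2467
[-10.7  -2.1 101.2  -0.   80.8 -52.5]
cap [0.5472 0.0118 0.1844] [ 0.5331 -0.0034  0.182 ] [0.5618 0.0258 0.1868]
668 [ 0.5288588  -0.12670624  0.11472005] [ 0.54415453 -0.06508886  0.12420264]
-0.065 44 0.5326 0.5442 0.1217
-0.075 85 0.5321 0.5437 0.1227
-0.085 80 0.5315 0.5433 0.1224
-0.095 85 0.5308 0.5432 0.1226
-0.105 88 0.5297 0.5438 0.1237
-0.115 88 0.5291 0.5434 0.1238
-0.125 61 0.5289 0.5429 0.1235
```

Request:
send_rows(
  deltas=[
    [255, -0.05, -0.03, 0, -0.045],
    [255, -0.12, -0.065, 0, -0.09],
    [255, -0.19, -0.1, 0.03, -0.135],
    [255, -0.23, -0.125, 0.08, -0.18],
    [255, -0.23, -0.125, 0.083, -0.22],
    [255, -0.23, -0.125, 0.083, -0.244],
    [255, -0.23, -0.125, 0.083, -0.244],
    [255, -0.23, -0.125, 0.083, -0.244],
  ],
)

```text
time_s: 12.55
position: [0.577, -0.1157, 0.2179]
tool_rot: [[-0.997, 0.076, -0.002], [0.076, 0.997, 0.001], [0.002, 0.001, -1.0]]
contact_force: [-0.2, 0.3, 0.3]
grip_width: 0.0001
gripper_force: 0.0
```

```bash
python3 - <<'E'
from h import *
plan(.575,-.116,.110)
print(sensors.get_obs()["tool_rot"].round(3),sensors.get_obs()["grip_width"])
E
```

```text
t 12.55 pos [ 0.577  -0.1157  0.2179] F [-0.22  0.3   0.26] -> [ 0.0035 -0.001   0.2158] 0.0
[[-0.997  0.076 -0.002]
 [ 0.076  0.997  0.001]
 [ 0.002  0.001 -1.   ]] 8.945235277783522e-05
```

Request:
send_rows(
  deltas=[
    [255, 0.0035, 0, 0.06, 0],
    [255, 0.0035, 0, 0.12, 0],
    [255, 0.0035, 0, 0.17, 0],
    [255, 0.0035, 0, 0.205, 0],
    [255, 0.0035, 0, 0.216, 0],
    [255, 0.0035, 0, 0.216, 0],
    [255, 0.0035, 0, 0.216, 0],
  ],
)

```text
time_s: 13.25
position: [0.5766, -0.1161, 0.1123]
tool_rot: [[-0.997, 0.075, 0.002], [0.075, 0.997, -0.001], [-0.002, -0.001, -1.0]]
contact_force: [-0.2, 0.3, 0.4]
grip_width: -0.0002
gripper_force: 0.0
```

Request:
send_rows(
  deltas=[
    [255, 0.006, 0, 0, 0],
    [255, 0.012, 0, 0, 0],
    [255, 0.018, 0, 0, 0],
    [255, 0.024, 0, 0, 0],
    [255, 0.028, 0, 0, 0],
    [255, 0.032, 0, 0, 0],
    [255, 0.036, 0, 0, 0],
    [255, 0.036, 0, 0, 0],
  ],
)

```text
time_s: 14.05
position: [0.5577, -0.1145, 0.1111]
tool_rot: [[-0.997, 0.075, -0.0], [0.075, 0.997, 0.0], [0.0, 0.0, -1.0]]
contact_force: [-0.4, 0.3, -0.7]
grip_width: 0.0002
gripper_force: 0.0
```

```bash
cat > arc.py <<'E'
from h import *
import sys
P=np.array([.539,-.046])
o=sensors.get_obs();R=o["tool_rot"];c=(R.T@np.r_[P-o["position"][:2],0])[:2]
print("t",o["time_s"],"F tangential(push resist)",round(-float(R[:,0]@o["contact_force"]),2),"c",c.round(4))
for d in map(float,sys.argv[1:]):
    a=np.radians(d);s=c-np.array([[np.cos(a),-np.sin(a)],[np.sin(a),np.cos(a)]])@c
    print("%5.1f  %.4f %.4f  %.4f"%(d,*(s/.5),d/180))
E
python3 arc.py 2.5 5 7.5 10 12.5 15 17.5 20 22.5 25
```

```text
t 14.05 F tangential(push resist) -0.41 c [0.0238 0.0669]
  2.5  0.0059 -0.0019  0.0139
  5.0  0.0119 -0.0036  0.0278
  7.5  0.0179 -0.0051  0.0417
 10.0  0.0240 -0.0062  0.0556
 12.5  0.0301 -0.0071  0.0694
 15.0  0.0363 -0.0077  0.0833
 17.5  0.0425 -0.0081  0.0972
 20.0  0.0487 -0.0082  0.1111
 22.5  0.0549 -0.0080  0.1250
 25.0  0.0610 -0.0076  0.1389
```

Request:
send_rows(
  deltas=[
    [255, 0.006, -0.002, 0, 0.014],
    [255, 0.012, -0.0035, 0, 0.028],
    [255, 0.018, -0.005, 0, 0.042],
    [255, 0.024, -0.006, 0, 0.0555],
    [255, 0.03, -0.007, 0, 0.0695],
    [255, 0.0365, -0.0075, 0, 0.0835],
    [255, 0.0425, -0.008, 0, 0.097],
    [255, 0.0485, -0.008, 0, 0.111],
    [255, 0.0485, -0.008, 0, 0.111],
  ],
)

```text
time_s: 14.95
position: [0.5333, -0.1167, 0.1111]
tool_rot: [[-0.912, 0.411, -0.0], [0.411, 0.912, 0.0], [0.0, 0.0, -1.0]]
contact_force: [1.0, 0.5, -0.1]
grip_width: -0.0002
gripper_force: 0.0
```

```bash
python3 arc.py 2.5 5 7.5 10 15 20
```

```text
t 14.95 F tangential(push resist) 0.73 c [0.0238 0.0668]
  2.5  0.0059 -0.0020  0.0139
  5.0  0.0118 -0.0036  0.0278
  7.5  0.0178 -0.0051  0.0417
 10.0  0.0239 -0.0062  0.0556
 15.0  0.0362 -0.0078  0.0833
 20.0  0.0486 -0.0082  0.1111
```

Request:
send_rows(
  deltas=[
    [255, 0.006, -0.002, 0, 0.014],
    [255, 0.012, -0.0035, 0, 0.028],
    [255, 0.018, -0.005, 0, 0.042],
    [255, 0.024, -0.006, 0, 0.0555],
  ],
)

```text
time_s: 15.35
position: [0.5214, -0.1146, 0.1112]
tool_rot: [[-0.826, 0.564, 0.0], [0.564, 0.826, -0.0], [-0.0, 0.0, -1.0]]
contact_force: [-0.6, -0.5, -0.1]
grip_width: 0.0001
gripper_force: 0.0
```

```bash
python3 arc.py 5; python3 - <<'E'
from h import *
o=sensors.get_obs();print(o["position"],o["contact_force"],o["wrist_torque"])
a,d,c=grab("wrist");W=cloud(d,c);b,d2,c2=grab("side");W2=cloud(d2,c2)
save("ws",np.vstack([cv2.resize(a[:300],(512,300)),cv2.resize(b[130:260,180:380],(462,300))[:, :462].repeat(1,0) if 0 else cv2.copyMakeBorder(cv2.resize(b[130:260,180:380],(440,286)),0,0,0,72,cv2.BORDER_CONSTANT)]))
E
```

```text
t 15.35 F tangential(push resist) -0.17 c [0.0241 0.0666]
  5.0  0.0118 -0.0037  0.0278
[ 0.52136407 -0.1145889   0.11122324] [-0.56517139 -0.53027576 -0.10123803] [ 0.00989625  0.00800648 -0.01158383]
```

View pics/ws.png

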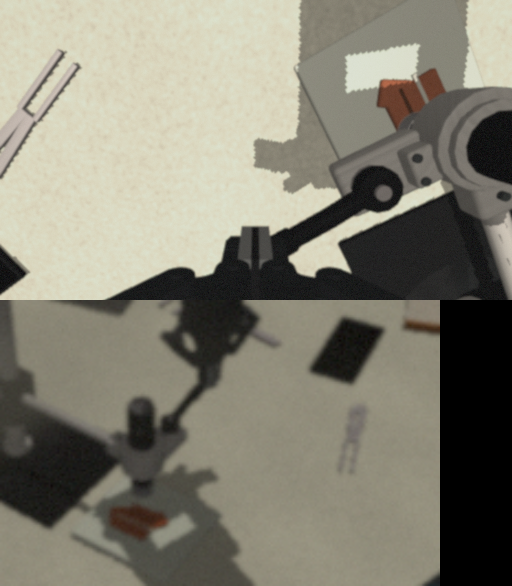

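The wrist part shows the pivot knob at (378,190), with the handle running to the fingertips at (255,240). The handle seems to be about 28° off the tool's y axis, so I need to check its angle numerically.

```bash
python3 - <<'E'
from h import *
o=sensors.get_obs()
a,d,c=grab("wrist");W=cloud(d,c);np.savez("w5.npz",p=a,W=W)
f=192/np.tan(np.radians(c["vfov"])/2);R=np.array(c["R"]);t=np.array(c["t"])
pr=lambda X:(lambda q:(q[:2]/q[2]*f+[c["cx"],c["cy"]]).round(0))(R@np.array(X)+t)
print("tcp px",pr(o["position"]),"P",pr([.539,-.046,.122]),"old grip",pr([.5365,-.116,.12]),o["position"])
for u,v in((378,190),(350,205),(320,222),(300,232),(285,241),(255,235),(255,250),(225,240)):
    print(u,v,np.nanmedian(W[v-1:v+2,u-1:u+2].reshape(-1,3),0).round(4))
p,d,c=grab("top");W=cloud(d,c)
m=(W[...,2]>.105)&(W[...,2]<.13)&(W[...,1]<-.05)&(W[...,1]>-.15)&(abs(W[...,0]-.52)<.06);print(W[m][::6].round(3).tolist())
E
```

```text
tcp px [253. 227.] P [382. 192.] old grip [266. 256.] [ 0.52122895 -0.11450948  0.11116416]
378 190 [ 0.5366 -0.0472  0.1224]
350 205 [ 0.5366 -0.0631  0.1195]
320 222 [ 0.5354 -0.0811  0.1213]
300 232 [ 0.5346 -0.093   0.1202]
285 241 [ 0.5338 -0.1017  0.1227]
255 235 [ 0.5123 -0.1071  0.1483]
255 250 [ 0.5123 -0.1072  0.1629]
225 240 [ 0.5084 -0.1208  0.1441]
[]
```

```bash
python3 - <<'E'
from h import *
Z=np.load("w5.npz");W=Z["W"];o=sensors.get_obs();R=o["tool_rot"]
print("column 253:",[(v,((W[v,253]-o["position"])@R).round(3).tolist()) for v in range(214,262,5)])
p,d,c=grab("side");S=cloud(d,c)
Q=(S-o["position"])@R
m=(abs(Q[...,0])<.03)&(abs(Q[...,1])<.03)&(Q[...,2]<.02)&(Q[...,2]>-.08)
A=Q[m];A=A[np.argsort(-A[:,2])];print("side: tool coords lowest",A[:40:2].round(4).tolist())
E
```

```text
column 253: [(214, [-0.032, -0.001, 0.112]), (219, [-0.036, -0.001, 0.111]), (224, [-0.042, -0.001, 0.112]), (229, [0.012, 0.0, -0.031]), (234, [0.012, 0.0, -0.036]), (239, [0.012, 0.0, -0.041]), (244, [0.012, 0.0, -0.047]), (249, [0.012, 0.0, -0.051]), (254, [0.012, 0.0, -0.055]), (259, [0.011, 0.0, -0.059])]
side: tool coords lowest [[-0.0119, -0.0001, 0.0006], [0.0013, 0.0202, -0.0029], [0.0033, 0.0276, -0.0037], [0.0003, 0.0165, -0.0042], [-0.0057, 0.0131, -0.0056], [-0.0064, 0.0064, -0.006], [-0.0124, 0.0189, -0.0064], [-0.0, 0.0226, -0.0064], [-0.011, 0.0007, -0.0076], [0.0003, 0.0166, -0.0079], [-0.0155, 0.0109, -0.0083], [-0.0067, 0.0221, -0.0084], [0.0048, 0.0285, -0.0088], [-0.0185, 0.0092, -0.0089], [-0.0097, 0.011, -0.009], [0.003, 0.015, -0.0093], [-0.0078, 0.0184, -0.0097], [-0.0122, 0.0096, -0.0102], [-0.0059, 0.0163, -0.0103], [-0.0107, 0.0073, -0.0104]]
```

```bash
python3 arc.py -5 -10 -15 -20 -25 -30
```

```text
t 15.6 F tangential(push resist) -0.28 c [0.0241 0.0666]
 -5.0  -0.0114 0.0047  -0.0278
-10.0  -0.0224 0.0104  -0.0556
-15.0  -0.0328 0.0170  -0.0833
-20.0  -0.0426 0.0245  -0.1111
-25.0  -0.0518 0.0329  -0.1389
-30.0  -0.0601 0.0420  -0.1667
```

Request:
send_rows(
  deltas=[
    [255, -0.0114, 0.0047, 0, -0.0278],
    [255, -0.0224, 0.0104, 0, -0.0556],
    [255, -0.0328, 0.017, 0, -0.0833],
    [255, -0.0426, 0.0245, 0, -0.111],
    [255, -0.0518, 0.033, 0, -0.139],
    [255, -0.06, 0.042, 0, -0.1667],
    [255, -0.07, 0.048, 0, -0.1667],
    [255, -0.07, 0.048, 0, -0.1667],
  ],
)

```text
time_s: 16.4
position: [0.5644, -0.1146, 0.1113]
tool_rot: [[-0.997, 0.075, 0.0], [0.075, 0.997, -0.0], [-0.0, -0.0, -1.0]]
contact_force: [-0.5, -0.5, 0.7]
grip_width: 0.0002
gripper_force: 0.0
```

```bash
python3 - <<'E'
from h import *
plan(.566,-.116,.088)
o=sensors.get_obs();R=o["tool_rot"]
p,d,c=grab("wrist");W=cloud(d,c);save("w6",p)
Q=(W-o["position"])@R
m=(abs(Q[...,0])<.03)&(abs(Q[...,1])<.012)&(Q[...,2]<.03)&(Q[...,2]>-.06)
A=Q[m];A=A[np.argsort(-A[:,2])];print("lowest",A[:60:6].round(4).tolist())
p,d,c=grab("side");S=cloud(d,c);Q=(S-o["position"])@R
m=(abs(Q[...,0])<.016)&(abs(Q[...,1])<.02)&(Q[...,2]<.03)&(Q[...,2]>-.08)
A=Q[m];A=A[np.argsort(-A[:,2])];print("side lowest",A[:40:3].round(4).tolist())
m=(S[...,2]>.11)&(S[...,2]<.13)&(S[...,1]<-.08)&(S[...,1]>-.15)&(abs(S[...,0]-.53)<.02);print("handle",S[m].mean(0))
E
```

```text
t 16.4 pos [ 0.5644 -0.1146  0.1113] F [-0.54 -0.47  0.67] -> [-0.0034 -0.0026  0.0466] 0.0
lowest [[0.0212, 0.0005, -0.007], [0.0213, -0.0021, -0.0076], [0.0214, 0.0, -0.0078], [0.022, 0.0079, -0.0081], [0.0215, 0.0084, -0.0082], [0.0215, -0.0036, -0.0084], [0.0215, 0.0011, -0.0084], [0.0221, -0.0078, -0.0085], [0.0216, -0.0042, -0.0086], [0.0222, -0.0026, -0.0088]]
side lowest [[0.0068, 0.0079, -0.0215], [0.0003, 0.0131, -0.0258], [0.0056, 0.006, -0.0268], [0.0039, 0.0137, -0.0279], [0.0005, 0.0134, -0.0297], [0.0125, 0.0121, -0.0305], [-0.0019, 0.0147, -0.033], [0.0012, 0.0147, -0.0343], [0.0086, 0.0006, -0.035], [0.0071, 0.0138, -0.0363], [0.0106, 0.0091, -0.0381], [0.0114, 0.0, -0.0392], [0.0075, 0.0095, -0.0405], [0.0059, 0.0069, -0.0416]]
handle [ 0.53527513 -0.10381534  0.11962973]
```

View pics/w6.png

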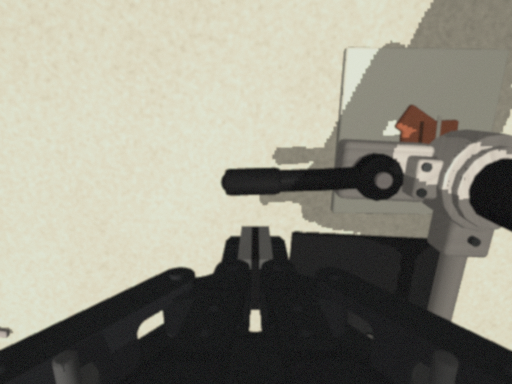

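The wrist view shows the handle from the knob at (380,177) to its tip at (225,181), still unmoved, with the fingertips at about (255,230). The side depth shows that the shut fingertips end about 25 mm behind the TCP, so they passed over the handle. I'll lower by 31 mm, then make contact.

Request:
send_rows(
  deltas=[
    [255, -0.002, -0.003, 0.03, 0],
    [255, -0.002, -0.003, 0.055, 0],
    [255, -0.002, -0.003, 0.062, 0],
    [255, -0.002, -0.003, 0.062, 0],
  ],
)

```text
time_s: 16.9
position: [0.5634, -0.1156, 0.0785]
tool_rot: [[-0.997, 0.075, -0.003], [0.075, 0.997, 0.001], [0.003, 0.001, -1.0]]
contact_force: [0.2, -0.1, 0.4]
grip_width: -0.0003
gripper_force: 0.0
```

Request:
send_rows(
  deltas=[
    [255, 0.004, 0, 0, 0],
    [255, 0.008, 0, 0, 0],
    [255, 0.012, 0, 0, 0],
    [255, 0.016, 0, 0, 0],
    [255, 0.016, 0, 0, 0],
  ],
)

```text
time_s: 17.4
position: [0.5565, -0.1154, 0.0804]
tool_rot: [[-0.997, 0.074, 0.0], [0.074, 0.997, -0.0], [-0.0, -0.0, -1.0]]
contact_force: [-1.0, 0.0, -0.5]
grip_width: -0.0004
gripper_force: 0.0
```

```bash
python3 arc.py 2.5 5 7.5 10 12.5 15 20 
```

```text
t 17.4 F tangential(push resist) -0.97 c [0.0226 0.0679]
  2.5  0.0060 -0.0018  0.0139
  5.0  0.0120 -0.0034  0.0278
  7.5  0.0181 -0.0047  0.0417
 10.0  0.0243 -0.0058  0.0556
 12.5  0.0305 -0.0066  0.0694
 15.0  0.0367 -0.0071  0.0833
 20.0  0.0492 -0.0073  0.1111
```

Turn 10° first and check for contact.

Request:
send_rows(
  deltas=[
    [255, 0.003, -0.001, 0, 0.007],
    [255, 0.006, -0.002, 0, 0.014],
    [255, 0.009, -0.0025, 0, 0.021],
    [255, 0.012, -0.0035, 0, 0.028],
    [255, 0.015, -0.004, 0, 0.035],
    [255, 0.018, -0.0047, 0, 0.042],
    [255, 0.021, -0.005, 0, 0.0485],
    [255, 0.0243, -0.0058, 0, 0.0556],
    [255, 0.0243, -0.0058, 0, 0.0556],
  ],
)

```text
time_s: 18.3
position: [0.5441, -0.1174, 0.0802]
tool_rot: [[-0.969, 0.247, -0.0], [0.247, 0.969, 0.0], [0.0, -0.0, -1.0]]
contact_force: [2.9, 1.0, 0.6]
grip_width: -0.0002
gripper_force: 1.3
```

```bash
python3 arc.py 2.5 5 7.5 10 15 20; python3 - <<'E'
from h import *
p,d,S=grab("side");S=cloud(d,S)
m=(S[...,2]>.112)&(S[...,2]<.125)&(S[...,1]<-.06)&(S[...,1]>-.15)&(abs(S[...,0]-.53)<.03);A=S[m]
print("handle",A.mean(0),len(A))
E
```

```text
t 18.3 F tangential(push resist) 2.52 c [0.0226 0.0679]
  2.5  0.0060 -0.0018  0.0139
  5.0  0.0120 -0.0034  0.0278
  7.5  0.0181 -0.0047  0.0417
 10.0  0.0243 -0.0058  0.0556
 15.0  0.0367 -0.0070  0.0833
 20.0  0.0492 -0.0072  0.1111
handle [ 0.53171922 -0.09526613  0.11939365] 120
```

Request:
send_rows(
  deltas=[
    [255, 0.006, -0.0018, 0, 0.014],
    [255, 0.012, -0.0034, 0, 0.028],
    [255, 0.018, -0.0047, 0, 0.042],
    [255, 0.0243, -0.0058, 0, 0.0556],
    [255, 0.0305, -0.0066, 0, 0.0695],
    [255, 0.0367, -0.007, 0, 0.0833],
    [255, 0.043, -0.0072, 0, 0.097],
    [255, 0.0492, -0.0072, 0, 0.111],
    [255, 0.0492, -0.0072, 0, 0.111],
  ],
)

```text
time_s: 19.25
position: [0.5193, -0.1149, 0.0802]
tool_rot: [[-0.827, 0.563, -0.0], [0.563, 0.827, -0.0], [0.0, -0.0, -1.0]]
contact_force: [1.5, -0.4, -0.8]
grip_width: 0.0003
gripper_force: 0.9
```

```bash
python3 arc.py 10 20
```

```text
t 19.25 F tangential(push resist) 1.42 c [0.0225 0.068 ]
 10.0  0.0243 -0.0057  0.0556
 20.0  0.0492 -0.0072  0.1111
```

Request:
send_rows(
  deltas=[
    [255, 0.006, -0.0018, 0, 0.014],
    [255, 0.012, -0.0034, 0, 0.028],
    [255, 0.018, -0.0047, 0, 0.042],
    [255, 0.0243, -0.0058, 0, 0.0556],
    [255, 0.0305, -0.0066, 0, 0.0695],
    [255, 0.0367, -0.007, 0, 0.0833],
    [255, 0.043, -0.0072, 0, 0.097],
    [255, 0.0492, -0.0072, 0, 0.111],
    [255, 0.0492, -0.0072, 0, 0.111],
  ],
)

```text
time_s: 20.15
position: [0.4971, -0.1041, 0.0802]
tool_rot: [[-0.585, 0.811, -0.0], [0.811, 0.585, -0.0], [-0.0, -0.0, -1.0]]
contact_force: [3.0, -1.5, 0.7]
grip_width: -0.0001
gripper_force: 1.0
```

```bash
python3 arc.py 1 2 3 4 5 6 8 10; python3 - <<'E'
from h import *
p,d,c=grab("top");S=cloud(d,c)
m=(S[...,2]>.112)&(S[...,2]<.127)&(np.hypot(S[...,0]-.539,S[...,1]+.046)>.022)&(S[...,1]<-.03)&(S[...,1]>-.15)&(abs(S[...,0]-.5)<.06);A=S[m]
print("handle",len(A),A.mean(0) if len(A) else 0)
E
```

```text
t 20.15 F tangential(push resist) 2.99 c [0.0226 0.068 ]
  1.0  0.0024 -0.0008  0.0056
  2.0  0.0048 -0.0015  0.0111
  3.0  0.0072 -0.0022  0.0167
  4.0  0.0096 -0.0028  0.0222
  5.0  0.0120 -0.0034  0.0278
  6.0  0.0145 -0.0040  0.0333
  8.0  0.0194 -0.0050  0.0444
 10.0  0.0243 -0.0058  0.0556
handle 0 0
```

Request:
send_rows(
  deltas=[
    [255, 0.0024, -0.0008, 0, 0.0056],
    [255, 0.0048, -0.0015, 0, 0.011],
    [255, 0.0072, -0.0022, 0, 0.0167],
    [255, 0.0096, -0.0028, 0, 0.022],
    [255, 0.012, -0.0034, 0, 0.028],
    [255, 0.0145, -0.004, 0, 0.033],
    [255, 0.017, -0.0045, 0, 0.039],
    [255, 0.0194, -0.005, 0, 0.0445],
    [255, 0.0243, -0.0058, 0, 0.0556],
    [255, 0.0243, -0.0058, 0, 0.0556],
  ],
)

```text
time_s: 21.2
position: [0.4875, -0.0955, 0.0801]
tool_rot: [[-0.434, 0.901, -0.0], [0.901, 0.434, 0.0], [0.0, -0.0, -1.0]]
contact_force: [2.8, -0.5, 0.2]
grip_width: -0.0001
gripper_force: 1.1
```

```bash
python3 arc.py 4
```

```text
t 21.2 F tangential(push resist) 1.66 c [0.0222 0.0678]
  4.0  0.0096 -0.0028  0.0222
```

Request:
send_rows(
  deltas=[
    [255, 0.0024, -0.0008, 0, 0.0056],
    [255, 0.0048, -0.0015, 0, 0.011],
    [255, 0.0072, -0.0022, 0, 0.0167],
    [255, 0.0096, -0.0028, 0, 0.022],
    [255, 0.012, -0.0034, 0, 0.028],
    [255, 0.0145, -0.004, 0, 0.033],
    [255, 0.0145, -0.004, 0, 0.033],
    [255, 0.0145, -0.004, 0, 0.033],
  ],
)

```text
time_s: 22.0
position: [0.4826, -0.09, 0.0801]
tool_rot: [[-0.339, 0.941, -0.001], [0.941, 0.339, 0.0], [0.0, -0.0, -1.0]]
contact_force: [2.7, -1.9, -0.1]
grip_width: 0.0001
gripper_force: 1.2
```

Request:
send_rows(
  deltas=[
    [255, 0.0024, -0.0008, 0, 0.0056],
    [255, 0.0048, -0.0015, 0, 0.011],
    [255, 0.0072, -0.0022, 0, 0.0167],
    [255, 0.0072, -0.0022, 0, 0.0167],
    [255, 0.0072, -0.0022, 0, 0.0167],
  ],
)

```text
time_s: 22.5
position: [0.4804, -0.087, 0.0801]
tool_rot: [[-0.289, 0.957, -0.0], [0.957, 0.289, 0.0], [0.0, -0.0, -1.0]]
contact_force: [2.5, -0.8, 1.0]
grip_width: 0.0001
gripper_force: 1.2
```

Request:
send_rows(
  deltas=[
    [255, 0.0024, -0.0008, 0, 0.0056],
    [255, 0.0048, -0.0015, 0, 0.011],
    [255, 0.0072, -0.0022, 0, 0.0167],
    [255, 0.0072, -0.0022, 0, 0.0167],
    [255, 0.0072, -0.0022, 0, 0.0167],
  ],
)

```text
time_s: 23.0
position: [0.4783, -0.0838, 0.0801]
tool_rot: [[-0.239, 0.971, -0.0], [0.971, 0.239, 0.0], [0.0, -0.0, -1.0]]
contact_force: [1.6, -1.4, -0.6]
grip_width: -0.0001
gripper_force: 1.2
```

Request:
send_rows(
  deltas=[
    [255, 0.0024, -0.0008, 0, 0.0056],
    [255, 0.0048, -0.0015, 0, 0.011],
    [255, 0.0072, -0.0022, 0, 0.0167],
    [255, 0.0072, -0.0022, 0, 0.0167],
    [255, 0.0072, -0.0022, 0, 0.0167],
  ],
)

```text
time_s: 23.5
position: [0.4764, -0.0806, 0.0801]
tool_rot: [[-0.187, 0.982, -0.0], [0.982, 0.187, 0.0], [0.0, -0.0, -1.0]]
contact_force: [2.0, -2.6, 0.7]
grip_width: -0.0001
gripper_force: 1.2
```

Request:
send_rows(
  deltas=[
    [255, 0.0024, -0.0008, 0, 0.0056],
    [255, 0.0048, -0.0015, 0, 0.011],
    [255, 0.0072, -0.0022, 0, 0.0167],
    [255, 0.0072, -0.0022, 0, 0.0167],
    [255, 0.0072, -0.0022, 0, 0.0167],
  ],
)

```text
time_s: 24.0
position: [0.4746, -0.0772, 0.0801]
tool_rot: [[-0.136, 0.991, -0.0], [0.991, 0.136, 0.0], [0.0, -0.0, -1.0]]
contact_force: [1.7, -1.8, -0.0]
grip_width: 0.0003
gripper_force: 1.2
```

Request:
send_rows(
  deltas=[
    [255, 0.0024, -0.0008, 0, 0.0056],
    [255, 0.0048, -0.0015, 0, 0.011],
    [255, 0.0072, -0.0022, 0, 0.0167],
    [255, 0.0072, -0.0022, 0, 0.0167],
    [255, 0.0072, -0.0022, 0, 0.0167],
  ],
)

```text
time_s: 24.5
position: [0.473, -0.0738, 0.0801]
tool_rot: [[-0.084, 0.996, -0.0], [0.996, 0.084, 0.0], [0.0, -0.0, -1.0]]
contact_force: [2.0, -1.5, 0.5]
grip_width: -0.0001
gripper_force: 1.2
```

Request:
send_rows(
  deltas=[
    [255, 0.0024, -0.0008, 0, 0.0056],
    [255, 0.0048, -0.0015, 0, 0.011],
    [255, 0.0072, -0.0022, 0, 0.0167],
    [255, 0.0072, -0.0022, 0, 0.0167],
    [255, 0.0072, -0.0022, 0, 0.0167],
  ],
)

```text
time_s: 25.0
position: [0.4717, -0.0703, 0.0801]
tool_rot: [[-0.031, 1.0, -0.0], [1.0, 0.031, 0.0], [0.0, -0.0, -1.0]]
contact_force: [2.4, -2.2, 0.1]
grip_width: -0.0
gripper_force: 1.2
```

Request:
send_rows(
  deltas=[
    [255, 0.0024, -0.0008, 0, 0.0056],
    [255, 0.0048, -0.0015, 0, 0.011],
    [255, 0.0072, -0.0022, 0, 0.0167],
    [255, 0.0072, -0.0022, 0, 0.0167],
    [255, 0.0072, -0.0022, 0, 0.0167],
  ],
)

```text
time_s: 25.5
position: [0.4704, -0.0668, 0.0801]
tool_rot: [[0.021, 1.0, -0.0], [1.0, -0.021, 0.0], [0.0, -0.0, -1.0]]
contact_force: [1.5, -1.3, 0.4]
grip_width: -0.0
gripper_force: 1.2
```

Request:
send_rows(
  deltas=[
    [255, 0.0024, -0.0008, 0, 0.0056],
    [255, 0.0048, -0.0015, 0, 0.011],
    [255, 0.0072, -0.0022, 0, 0.0167],
    [255, 0.0072, -0.0022, 0, 0.0167],
    [255, 0.0072, -0.0022, 0, 0.0167],
  ],
)

```text
time_s: 26.0
position: [0.4695, -0.0632, 0.0801]
tool_rot: [[0.074, 0.997, -0.0], [0.997, -0.074, 0.0], [0.0, -0.0, -1.0]]
contact_force: [1.4, -3.9, -0.3]
grip_width: 0.0
gripper_force: 1.3
```

```bash
python3 arc.py 3; python3 - <<'E'
from h import *
p,d,c=grab("wrist");W=cloud(d,c);np.savez("w7.npz",p=p,W=W);save("w7",p)
m=(W[...,2]>.112)&(W[...,2]<.127)&(np.hypot(W[...,0]-.539,W[...,1]+.046)>.025)&(W[...,0]<.525)&(W[...,0]>.44)&(abs(W[...,1]+.046)<.04);A=W[m]
v=A.mean(0)[:2]-[.539,-.046];print(len(A),A.mean(0),"handle ang",np.degrees(np.arctan2(v[1],v[0])))
m=(W[...,2]>.18)&(W[...,2]<.19)&(np.hypot(W[...,0]-.5476,W[...,1]-.0112)<.03);print("cap",W[m].mean(0),W[m].min(0),W[m].max(0))
E
```

```text
t 26.0 F tangential(push resist) 3.8 c [0.0222 0.0681]
  3.0  0.0072 -0.0021  0.0167
4744 [ 0.48246918 -0.04400595  0.12060461] handle ang 177.97980605651227<stdin>:5: RuntimeWarning: Mean of empty slice.
  ret = um.true_divide(
Traceback (most recent call last):
ValueError: zero-size array to reduction operation minimum which has no identity
```

The handle is now 90° round and the force is rising. Smaller steps from here.

Request:
send_rows(
  deltas=[
    [255, 0.0024, -0.0008, 0, 0.0056],
    [255, 0.0048, -0.0015, 0, 0.011],
    [255, 0.0048, -0.0015, 0, 0.011],
    [255, 0.0048, -0.0015, 0, 0.011],
  ],
)

```text
time_s: 26.45
position: [0.4689, -0.0608, 0.0802]
tool_rot: [[0.108, 0.994, -0.0], [0.994, -0.108, 0.0], [0.0, -0.0, -1.0]]
contact_force: [0.4, -3.5, -0.3]
grip_width: -0.0001
gripper_force: 1.5
```

Request:
send_rows(
  deltas=[
    [255, 0.0024, -0.0008, 0, 0.0056],
    [255, 0.0048, -0.0015, 0, 0.011],
    [255, 0.0048, -0.0015, 0, 0.011],
    [255, 0.0048, -0.0015, 0, 0.011],
  ],
)

```text
time_s: 26.85
position: [0.4685, -0.0583, 0.0802]
tool_rot: [[0.142, 0.99, 0.0], [0.99, -0.142, 0.0], [0.0, 0.0, -1.0]]
contact_force: [2.3, -2.7, -0.7]
grip_width: 0.0
gripper_force: 1.5
```

Request:
send_rows(
  deltas=[
    [255, 0.0024, -0.0008, 0, 0.0056],
    [255, 0.0048, -0.0015, 0, 0.011],
    [255, 0.0048, -0.0015, 0, 0.011],
    [255, 0.0048, -0.0015, 0, 0.011],
  ],
)

```text
time_s: 27.25
position: [0.4681, -0.0558, 0.0802]
tool_rot: [[0.176, 0.984, -0.0], [0.984, -0.176, 0.0], [0.0, -0.0, -1.0]]
contact_force: [2.3, -3.3, -0.7]
grip_width: 0.0003
gripper_force: 1.6
```

Request:
send_rows(
  deltas=[
    [255, 0.0024, -0.0008, 0, 0.0056],
    [255, 0.0048, -0.0015, 0, 0.011],
    [255, 0.0048, -0.0015, 0, 0.011],
    [255, 0.0048, -0.0015, 0, 0.011],
  ],
)

```text
time_s: 27.65
position: [0.4678, -0.0533, 0.0802]
tool_rot: [[0.21, 0.978, -0.0], [0.978, -0.21, 0.0], [0.0, -0.0, -1.0]]
contact_force: [1.4, -3.9, -0.5]
grip_width: -0.0003
gripper_force: 1.7
```

Request:
send_rows(
  deltas=[
    [255, 0.0024, -0.0008, 0, 0.0056],
    [255, 0.0048, -0.0015, 0, 0.011],
    [255, 0.0048, -0.0015, 0, 0.011],
    [255, 0.0048, -0.0015, 0, 0.011],
  ],
)

```text
time_s: 28.05
position: [0.4675, -0.0508, 0.0802]
tool_rot: [[0.244, 0.97, -0.0], [0.97, -0.244, 0.0], [0.0, -0.0, -1.0]]
contact_force: [1.1, -5.5, -0.4]
grip_width: 0.0001
gripper_force: 1.7
```

Request:
send_rows(
  deltas=[
    [255, 0.0024, -0.0008, 0, 0.0056],
    [255, 0.0036, -0.0012, 0, 0.008],
    [255, 0.0036, -0.0012, 0, 0.008],
    [255, 0.0036, -0.0012, 0, 0.008],
  ],
)

```text
time_s: 28.45
position: [0.4674, -0.0491, 0.0802]
tool_rot: [[0.269, 0.963, 0.0], [0.963, -0.269, -0.0], [-0.0, 0.0, -1.0]]
contact_force: [1.8, -4.0, 0.3]
grip_width: 0.0003
gripper_force: 2.0
```

Request:
send_rows(
  deltas=[
    [255, 0.0024, -0.0008, 0, 0.0056],
    [255, 0.0036, -0.0012, 0, 0.008],
    [255, 0.0036, -0.0012, 0, 0.008],
    [255, 0.0036, -0.0012, 0, 0.008],
  ],
)

```text
time_s: 28.85
position: [0.4674, -0.0472, 0.0802]
tool_rot: [[0.293, 0.956, 0.0], [0.956, -0.293, -0.0], [-0.0, 0.0, -1.0]]
contact_force: [1.7, -5.0, -0.7]
grip_width: -0.0001
gripper_force: 2.0
```

Request:
send_rows(
  deltas=[
    [255, 0.0024, -0.0008, 0, 0.0056],
    [255, 0.0036, -0.0012, 0, 0.008],
    [255, 0.0036, -0.0012, 0, 0.008],
    [255, 0.0036, -0.0012, 0, 0.008],
  ],
)

```text
time_s: 29.25
position: [0.4673, -0.0455, 0.0802]
tool_rot: [[0.316, 0.949, -0.0], [0.949, -0.316, -0.001], [-0.001, 0.0, -1.0]]
contact_force: [1.1, -5.3, -0.9]
grip_width: -0.0001
gripper_force: 2.5
```

Request:
send_rows(
  deltas=[
    [255, 0.0024, -0.0008, 0, 0.0056],
    [255, 0.0024, -0.0008, 0, 0.0056],
    [255, 0.0024, -0.0008, 0, 0.0056],
  ],
)

```text
time_s: 29.55
position: [0.4672, -0.0454, 0.0803]
tool_rot: [[0.333, 0.943, -0.0], [0.943, -0.333, -0.003], [-0.003, 0.001, -1.0]]
contact_force: [0.2, -10.1, -1.4]
grip_width: -0.0003
gripper_force: 5.0
```

The stop is felt: 10 N and no further advance. I'll back off straight away from the handle, lift, and check.

Request:
send_rows(
  deltas=[
    [255, 0, 0, 0, 0],
    [255, -0.01, 0, 0, 0],
    [255, -0.03, 0, 0, 0],
    [255, -0.06, 0, 0, 0],
    [255, -0.1, 0, 0, 0],
    [255, -0.1, 0, -0.06, 0],
    [255, -0.1, 0, -0.14, 0],
    [255, -0.1, 0, -0.22, 0],
    [255, -0.1, 0, -0.28, 0],
    [255, -0.1, 0, -0.28, 0],
  ],
)

```text
time_s: 30.55
position: [0.4527, -0.092, 0.225]
tool_rot: [[0.333, 0.943, 0.008], [0.943, -0.333, -0.002], [0.0, 0.008, -1.0]]
contact_force: [-0.8, -0.3, 0.8]
grip_width: -0.0005
gripper_force: 0.0
```

```bash
python3 - <<'E'
from h import *
o=sensors.get_obs();print(o["time_s"],o["position"],o["contact_force"])
p,d,c=grab("wrist");W=cloud(d,c)
m=(W[...,2]>.112)&(W[...,2]<.127)&(np.hypot(W[...,0]-.539,W[...,1]+.046)>.025)&(W[...,0]<.525)&(W[...,0]>.44)&(abs(W[...,1]+.036)<.05);A=W[m]
v=A.mean(0)[:2]-[.539,-.046];print(len(A),"handle ang",np.degrees(np.arctan2(v[1],v[0])))
s,d,c=grab("side");S=cloud(d,c)
for n,X in(("w",W),("s",S)):
  for lo,hi in((.182,.19),(.122,.128)):
    m=(X[...,2]>lo)&(X[...,2]<hi)&(np.hypot(X[...,0]-.5476,X[...,1]-.0112)<.023);B=X[m]
    if len(B):print(n,lo,len(B),np.median(B,0).round(4),B.min(0).round(4),B.max(0).round(4))
save("fin",np.vstack([p[:300],cv2.copyMakeBorder(cv2.resize(s[140:260,160:340],(429,286)),0,0,0,83,cv2.BORDER_CONSTANT)]))
E
```

```text
30.55 [ 0.4526556  -0.09197619  0.22501065] [-0.76269137 -0.25542769  0.76004974]
1231 handle ang 158.55684077524566
w 0.182 775 [0.5445 0.0057 0.1844] [ 0.5332 -0.0013  0.182 ] [0.5602 0.0151 0.1868]
w 0.122 670 [0.5353 0.0038 0.1255] [ 0.5267 -0.0076  0.122 ] [0.5651 0.0314 0.128 ]
s 0.182 67 [0.5479 0.0164 0.184 ] [ 5.340e-01 -2.000e-04  1.821e-01] [0.5623 0.0305 0.1874]
s 0.122 44 [0.5353 0.0219 0.1255] [ 0.528  -0.0068  0.1222] [0.5698 0.034  0.1279]
```

View pics/fin.png

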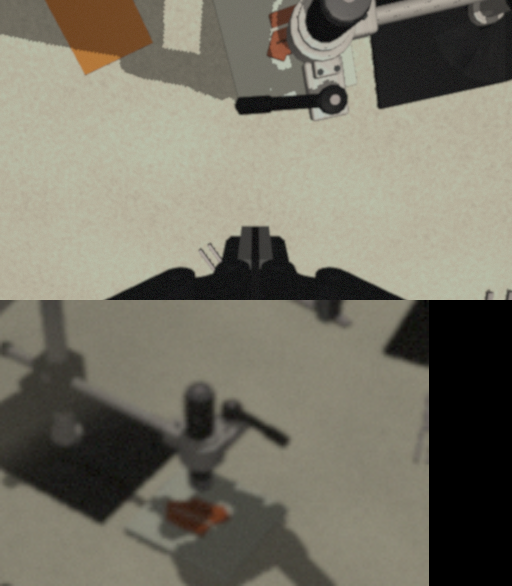

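The images show the scope upright in the ring: flange at z≈0.1255, cap at z≈0.184. The lever, from the knob at (330,100) to its tip at (238,105), is still at the stop direction, and the gripper is clear. Handing in.

Request:
send_rows(
  deltas=[
    [255, 0, 0, 0, 0],
    [255, 0, 0, 0, 0],
    [255, 0, 0, 0, 0],
    [255, 0, 0, 0, 0],
  ],
)

```text
time_s: 31.05
position: [0.4503, -0.091, 0.2194]
tool_rot: [[0.333, 0.943, -0.001], [0.943, -0.333, 0.001], [0.0, -0.002, -1.0]]
contact_force: [-0.0, 0.4, 0.6]
grip_width: -0.0001
gripper_force: 0.0
```

```bash
python3 -c "
from cell import sign_off
print(sign_off())"
```

```text
the job is handed in; nothing more can be done
None
```

The microscope is seated upright in the ring and released, the lever was pushed to its felt stop at about 10 N, and the job was handed in at about 31 s; no verdict came back, and I could not measure the shoe's grip force directly.

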